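# Unload the slanted drain rack on the lab bench

## Task

Unload the slanted drain rack: first stand the tall capped bottle upright on the free part of the narrow raised ledge, beside the amber jar, with its base wholly on the board; then stand the open white jar upright on the floor of the shallow steel tray; finally put the loose knobbed lid on the white jar so that it sits flat on the rim. Set each thing down gently, without dropping it or letting it fall over, and leave the amber jar, the wash bottle and the pipette-tip box where they are.

Things in the scene. Friction and masses are not known exactly. Their poses are not given: they have to be found in the camera images.
- bottle: tall closed white plastic bottle, 172 mm high, 0.25 kg or so: body 60 mm diameter up to 108 mm, shoulder narrowing to a 36 mm neck, grey cap 42 mm diameter from 136 to 172 mm above the base. Origin: centre of its base; z along its axis towards the cap. Starts in one bay of the rack, leaning 38 degrees, and must end upright on the ledge
- jar: open straight white plastic jar, 60 mm outside diameter, 100 mm high, wall 4 mm (mouth 52 mm), floor 6 mm, 0.16 kg or so. Origin: centre of its base; z along its axis towards the mouth. Starts in the other bay of the rack, leaning 38 degrees
- jar_rim (a point): centre of the jar's mouth, at rim height, 100 mm above its base; z out of the mouth
- lid: the jar's white plastic lid, lying knob-up on the bench: disc 66 mm diameter, 6 mm thick, underside 8 mm above the origin; below it a centring boss 43 mm diameter (tapering to 38 mm), 8 mm deep, that goes into the mouth; grey knob on top 26 mm diameter, from 14 to 52 mm above the origin. Origin: centre of the boss's lower face, which rests on the bench; z up
- rack: fixed steel drain rack, base 135 x 210 mm, two slanted bays at y = +55 and -55 mm, bottle and jar in either. Ware leans 38 degrees, top towards the rack's -x, its base centre 45 mm above the bench, over a back plate that reaches 95 mm along it and between side rails that reach 45 mm along it. Origin: on the bench, under the middle between the two base centres; z up
- ledge: fixed narrow raised ledge: a white board 80 mm deep (x) and 260 mm long (y), its top 90 mm above the bench, on two steel end panels. The amber jar stands near one end of it; the rest is free. Origin: on the bench under the centre of the board; z up
- tray: fixed shallow open steel tray, 170 mm (x) by 200 mm (y) outside, 22 mm high, walls and floor 5 mm. Origin: on the bench under its centre; z up
- reagent: bystander: small squat amber glass jar, 52 mm diameter, 75 mm high, standing on the ledge. Origin: centre of its base; z up
- wash: bystander: wash bottle, 64 mm diameter, about 190 mm high with its bent spout, standing on the bench. Origin: centre of its base; z up
- tipbox: bystander: pipette-tip box, 85 by 120 mm, 68 mm high, on the bench. Origin: centre of its underside; z up
Mind the look-alikes: they are no part of the job. Leave any pink or turquoise look-alike of the jar alone.

How it is judged:
By the outcome, as a careful person would: the job done as asked, in the order asked, and still so for the second after the job is handed in, with the robot touching nothing.
It also fails if it takes over 72 s, if anything falls off the work surface, if the arm or the gripper's body presses on something with over 40 N, if the wrist force passes 120 N, or if a joint passes its speed limit or range.

## Robot

A 6-joint arm with a two-finger parallel gripper is mounted at the origin on the work surface. World frame = base frame: x ahead of the robot, y to its left, z up, the work surface at z = 0. Lengths are in mm, angles in rad, forces in N, time in s.
With the tool pointing down it reaches from about 425 to 950 mm from the base axis. Payload 3.5 kg.
Tool frame: the origin (TCP) lies midway between the tips of the shut fingers; the grasp point (between the pads) lies 19 mm behind it (manip.tcp_to_grasp is the distance from the TCP to the grasp point, in mm); z points along the fingers, y is the line along which they close (so a half turn about z gives the same grasp; the last joint's range is limited). The gripper opens to 85 mm and grips with 20 to 120 N. Pads are 22 mm wide; open, the fingers measure 114 mm over their backs; the gripper's body (76 mm by 85 mm) begins 54 mm behind the grasp point. The pads swing forward as they close: fully open they stand 13 mm farther back than shut.
Start: joints at [1.124, 0.286, 1.577, -0, 1.279, -0.15], TCP at [197.375, 645.484, 231.325] pointing down, gripper open.
Joint ranges: [-2.77, 2.77], [-0.9, 2.22], [0.21, 2.48], [-1.53, 4.67], [0.24, 2.81], [-2.84, 2.84]. Speed limits (rad/s): [2.79, 2.79, 3.14, 3.14, 3.14, 3.14].

## Interface

Orientations are given as a unit quaternion [w, x, y, z].
In Python, from plant import manip gives the robot as it stands. The module is installed in compiled form; this text tells all that it offers.
- The arm moves only by the tool arm_command, never from a script. Its arguments are lists of equal length, an entry for each row: "slide": the shift along the tool's x, y, z normalised to -1 to 1, where 1 is 0.5 m, a list of three; "twist": the turn, a rotation vector about the tool's x, y, z normalised to -1 to 1, where 1 is 60 degrees, a list of three. A call has 1 to 20 rows; each row is the pose to reach, as a shift and turn from the pose commanded when the call began, along the tool's axes at that moment; what a row does not reach only later rows make up. A row lasts 1/8 s, in which the tool goes at most 62.5 mm and 10.7 degrees, less where a joint would pass 70% of its speed; a pose out of reach is approached as far as the arm can. A call with a number of a shift or a turn outside -1 to 1 is refused whole. A call with a gripper value outside its range is refused whole. "jaw" is the opening, from -1 (shut) to 1 (fully open), set as the call begins (left out, the last holds). The fingers move at their own pace and stop on an object; "squeeze" is the grip in N (left out, the last holds). Time passes only in rows, so rows that repeat a pose let the fingers close. It gives the time, the measured TCP pose, the force, the opening and the grip force at its end, in the units of the state.
- manip.sense(): the state, without advancing time (a new reading comes with each control period).
- manip.read_camera(name): name is "scene" or "top"; returns the picture (480x640x3 uint8, red, green, blue); there is no depth.
- manip.camera_params(name): a dict with "fx", "fy", "cx", "cy" (pixels), "distortion" ([k1, k2, p1, p2, k3] as OpenCV has them; the pictures are not rectified), "rvec" (rotation vector, rad) and "tvec" (3), from world to camera coordinates, as OpenCV has them. Camera axes: x right, y down, z forward; pixel columns grow to the right and rows downward; lengths in mm; the calibration is good to about 2 mm. A picture is of the moment at which its call begins. camera_params takes no time and is no camera call.
- manip.close_job(): hands the job in; it is judged then, once.
The state is a dict: "time_s": time; "qpos": joint angles; "qvel": joint speeds; "joint_efforts": joint torques, N m; "tcp_pos": TCP position; "tool_rot": TCP orientation; "ft_force": force on the tool from outside, world axes, zero at the start; "ft_torque": the same for the moment, N m; "grip_width": finger opening in mm; "grip_force": force on a finger pad.
Only numpy, scipy, OpenCV 4.12 (cv2) and the standard library are available. Lean on these libraries where they do the work, as an engineer would, in place of code of your own. Each camera call takes 0.05 s, during which the arm holds its last target. There are 200 camera calls.

## Working session

There is one attempt and no reset: what is moved stays moved. The work goes in short steps, Python scripts to look and compute and a tool call to move; the robot and the scene stay as the last step left them, time stands still between calls to the robot, and variables do not carry over. Pictures are saved under pics/ and viewed, at most 11 in all, crops included, and the job is handed in when it is done.

Besides the shell and the picture viewer there is one more tool, called in YAML: its name, and indented under it one key for each argument. arm_command: Moves the arm, as the interface text tells. Its arguments: {"type":"object","properties":{"slide":{"type":"array","items":{"type":"array","items":{"type":"number"}}},"twist":{"type":"array","items":{"type":"array","items":{"type":"number"}}},"jaw":{"type":"number"},"squeeze":{"type":"number"}},"required":["slide","twist"]}

```bash
mkdir -p pics && python3 - <<'E'
from plant import manip
import cv2
for n in("scene","top"):
    im=manip.read_camera(n); cv2.imwrite(f"pics/{n}0.png",im[:,:,::-1]); p=manip.camera_params(n); print(n,p)
s=manip.sense(); print(s['tcp_pos'],s['tool_rot'],s['grip_width'],s['time_s'],manip.tcp_to_grasp)
E
```

```text
scene {'fx': 452.8214405525652, 'fy': 452.8214405525652, 'cx': 316.9333013100321, 'cy': 231.16053338131752, 'distortion': array([-0.01243242,  0.        ,  0.        ,  0.        ,  0.        ]), 'rvec': array([ 2.07840179,  0.59407203, -0.29280715]), 'tvec': array([-518.53083929, -101.47512867, 1271.84117916])}
top {'fx': 560.8874675416633, 'fy': 560.8874675416633, 'cx': 323.4314069614986, 'cy': 235.00203560439118, 'distortion': array([-0.04432445,  0.        ,  0.        ,  0.        ,  0.        ]), 'rvec': array([ 2.17833951, -2.13894043,  0.16769932]), 'tvec': array([ -32.7635558 ,  627.09804509, 1077.08983851])}
[197.1128921  644.97314249 230.07790983] [-3.09116600e-04  1.47836063e-01  9.89011327e-01 -9.98831569e-04] 85.61571816304553 0.1 18.700000000000003
```

View pics/scene0.png

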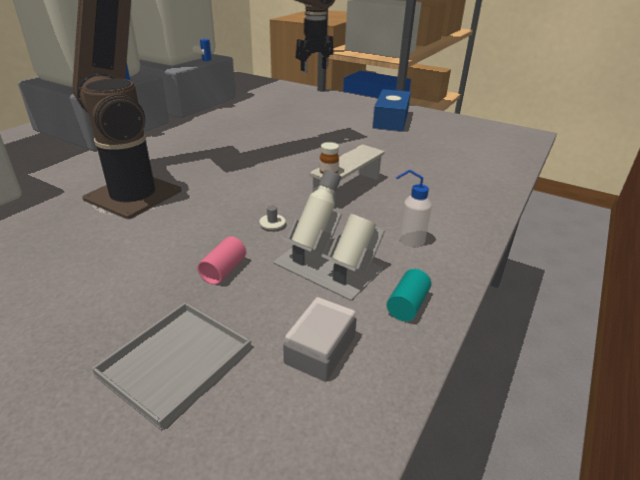

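View pics/top0.png

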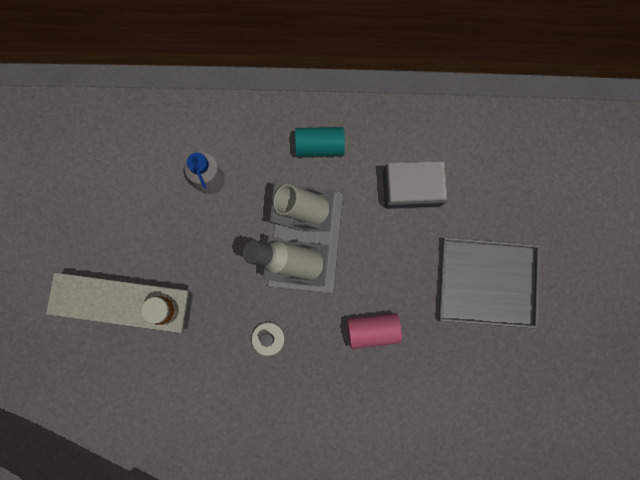

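The scene shows the bottle (cap 330,180), the jar (355,242), the lid (272,220), the ledge (350,165) and the tray (175,360). In the top view the bottle is at (290,260), the jar at (300,205), the lid at (268,339), the ledge at (118,303) and the tray at (489,283).

Jar candidates in the top view are white/open (300,205), turquoise (320,142) and pink (375,331). The white one in the rack fits the description. I'll confirm it in an enlarged crop.

```bash
python3 - <<'E'
import cv2
t=cv2.imread("pics/top0.png"); s=cv2.imread("pics/scene0.png")
c=cv2.resize(t[165:365,230:360],None,fx=3,fy=3,interpolation=cv2.INTER_CUBIC)
d=cv2.resize(s[130:300,250:400],None,fx=2.7,fy=3.53,interpolation=cv2.INTER_CUBIC)
d=cv2.resize(s[130:300,255:390],None,fx=3,fy=3,interpolation=cv2.INTER_CUBIC)
d=cv2.copyMakeBorder(d,0,90,0,0,cv2.BORDER_CONSTANT)
o=cv2.hconcat([c,d]); o=cv2.convertScaleAbs(o,alpha=1.5)
print(o.shape); cv2.imwrite("pics/crop1.png",o)
E
```

```text
(600, 795, 3)
```

View pics/crop1.png

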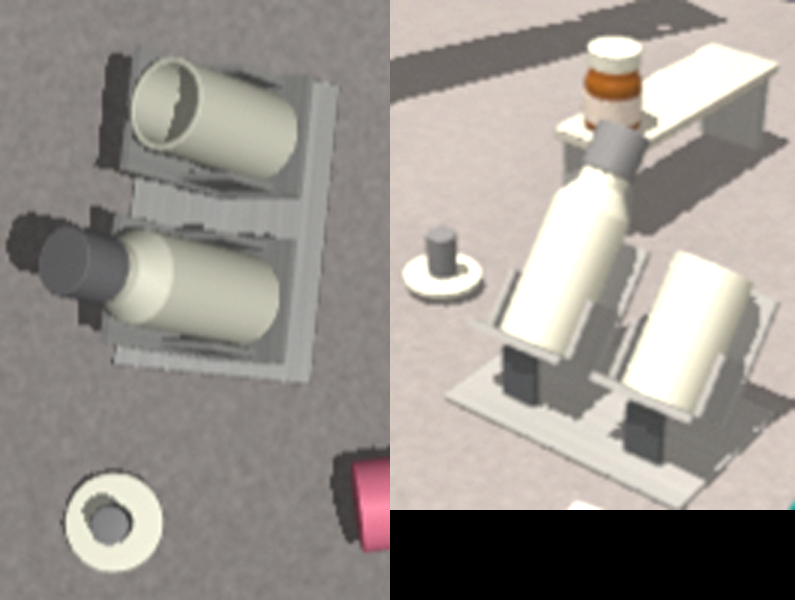

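The crop confirms it: the jar in the rack is white and open, with its rim near top pixel (286,199). The bottle's cap face is near (253,252) and the lid near (267,339). Next I'll measure positions.

```bash
cat > h.py <<'E'
import numpy as np, cv2
from plant import manip
def ray(cam,uv):
    p=manip.camera_params(cam);K=np.array([[p['fx'],0,p['cx']],[0,p['fy'],p['cy']],[0,0,1]])
    n=cv2.undistortPoints(np.float64(uv).reshape(-1,1,2),K,p['distortion']).reshape(-1,2)
    R=cv2.Rodrigues(p['rvec'])[0]; C=-R.T@p['tvec']
    return C,np.c_[n,np.ones(len(n))]@R
def plane(cam,uv,z):
    C,d=ray(cam,uv); return C+d*((z-C[2])/d[:,2:])
def proj(cam,P):
    p=manip.camera_params(cam);K=np.array([[p['fx'],0,p['cx']],[0,p['fy'],p['cy']],[0,0,1]])
    return cv2.projectPoints(np.float64(P).reshape(-1,1,3),p['rvec'],p['tvec'],K,p['distortion'])[0].reshape(-1,2)
def blob(mask,roi):
    x0,y0,x1,y1=roi; m=np.zeros_like(mask); m[y0:y1,x0:x1]=mask[y0:y1,x0:x1]
    cs,_=cv2.findContours(m,cv2.RETR_EXTERNAL,cv2.CHAIN_APPROX_NONE); return max(cs,key=cv2.contourArea)
E
python3 - <<'E'
from h import *
np.set_printoptions(precision=1,suppress=True)
im=cv2.imread("pics/top0.png"); hsv=cv2.cvtColor(im,cv2.COLOR_BGR2HSV); g=cv2.cvtColor(im,cv2.COLOR_BGR2GRAY)
def m(t,roi): return blob((g>t).astype(np.uint8)*255,roi)
print("gray samples",g[303,100],g[290,60],g[339,256],g[250,60],g[245,335],g[283,489],g[240,489],g[262,310])
c=m(140,(245,315,295,365)); e=cv2.fitEllipse(c); print("lid",e,plane("top",[e[0]],12))
c=m(120,(40,265,200,340)); r=cv2.minAreaRect(c); print("ledge px",cv2.boxPoints(r).tolist())
W=plane("top",c.reshape(-1,2),90)[:,:2].astype(np.float32); r=cv2.minAreaRect(W); print("ledge",r, cv2.boxPoints(r))
c=m(100,(430,230,550,335)); W=plane("top",c.reshape(-1,2),22)[:,:2].astype(np.float32); r=cv2.minAreaRect(W); print("tray",r)
b=plane("top",[[342.3,193.3],[332.7,292.3]],4); print("rack edge",b)
rim=plane("top",[[285.7,199]],45+100*np.cos(np.radians(38)))[0]; cap=plane("top",[[253.3,252.3]],45+172*np.cos(np.radians(38)))[0]
print("rim",rim,"cap",cap)
d=b[0]-b[1]; d/=np.linalg.norm(d); L=np.array([-d[1],d[0],0]); print("lean dir",L, np.degrees(np.arctan2(L[1],L[0])))
for k,h in((rim,100),(cap,172)):
    B=k-h*np.sin(np.radians(38))*L; print("base",B[:2],"along d",B@d,"along L",B@L)
print("amber top", plane("top",[[155,309]],165))
P=np.c_[rim,cap].T; print("scene proj rim,cap",proj("scene",P), "lid", proj("scene",plane("top",[e[0]],12)))
E
```

```text
gray samples 131 127 156 86 106 110 71 127
lid ((267.6490783691406, 338.8606872558594), (30.596345901489258, 31.29288673400879), 66.75946044921875) [[419.8  86.3  12. ]]
ledge px [[46.21110534667969, 313.5938415527344], [52.06300354003906, 272.0986022949219], [186.8314208984375, 291.1044006347656], [180.97952270507812, 332.5996398925781]]
ledge ((485.8421630859375, 366.93011474609375), (256.93072509765625, 77.98709106445312), 83.30374145507812) [[432.1 243.9]
 [509.6 234.8]
 [539.5 490. ]
 [462.1 499.1]]
tray ((540.0402221679688, -355.5673522949219), (181.50376892089844, 154.47686767578125), 86.24649810791016)
rack edge [[721.8 -60.    4. ]
 [515.3 -42.9   4. ]]
rim [683.   51.7 123.8] cap [575.9 102.5 180.5]
lean dir [0.1 1.  0. ] 85.27719242083434
base [677.9  -9.7] along d 676.379670451639 along L 46.14807085766421
base [567.2  -3. ] along d 565.4721166078562 along L 43.707729954261936
amber top [[474.7 272.4 165. ]]
scene proj rim,cap [[362.  219.2]
 [330.9 173.5]] lid [[271.8 221. ]]
```

```bash
cat >> h.py <<'E'
from scipy.spatial.transform import Rotation as Rn
np.set_printoptions(precision=3,suppress=True)
d=np.array([.9966,-.0825,0]); L=np.array([.0825,.9966,0]); Z=np.array([0,0,1.])
s38,c38=np.sin(np.radians(38)),np.cos(np.radians(38)); AX=s38*L+c38*Z
BOT=np.array([567.7,-1.9,45]); JAR=np.array([677.3,-11,45])
def Rzy(z,y):
    z=z/np.linalg.norm(z); y=y-z*(y@z); y/=np.linalg.norm(y); return Rn.from_matrix(np.c_[np.cross(y,z),y,z])
def to(*targets):
    s=manip.sense(); q=s['tool_rot']; R=Rn.from_quat([*q[1:],q[0]]); p=np.array(s['tcp_pos'])
    print("tcp",p,"z",R.as_matrix()[:,2],"y",R.as_matrix()[:,1],"w %.1f gf %.1f t %.2f"%(s['grip_width'],s['grip_force'],s['time_s']),"F",s['ft_force'],"q",s['qpos'])
    for P,T in targets:
        T=R if T is None else T
        print("slide",R.inv().apply(np.array(P)-p)/500,"twist",(R.inv()*T).as_rotvec()/np.radians(60), "mm %.0f"%np.linalg.norm(np.array(P)-p))
E
python3 - <<'E'
from h import *
T=Rzy(-AX,d)
to(([480,300,310],Rzy(-Z,d)),(BOT+241*AX,T),(BOT+131*AX,T))
E
```

```text
tcp [197.113 644.973 230.078] z [-0.001 -0.002 -1.   ] y [ 0.292  0.956 -0.002] w 85.6 gf 0.0 t 0.10 F [ 0.455 -0.014 -0.071] q [ 1.124  0.287  1.578  0.     1.279 -0.15 ]
slide [-0.743 -0.495 -0.159] twist [-0.002  0.001  1.295] mm 453
slide [-1.024 -0.731 -0.008] twist [ 0.427 -0.531  1.245] mm 629
slide [-1.053 -0.862  0.165] twist [ 0.427 -0.531  1.245] mm 686
```

arm_command:
  slide:
    - [-0.05,-0.03,-0.1]
    - [-0.15,-0.1,-0.16]
    - [-0.25,-0.17,-0.16]
    - [-0.35,-0.24,-0.16]
    - [-0.45,-0.3,-0.16]
    - [-0.55,-0.37,-0.16]
    - [-0.65,-0.44,-0.16]
    - [-0.74,-0.5,-0.16]
    - [-0.74,-0.5,-0.16]
    - [-0.74,-0.5,-0.16]
  twist:
    - [0,0,0.12]
    - [0,0,0.25]
    - [0,0,0.37]
    - [0,0,0.5]
    - [0,0,0.62]
    - [0,0,0.75]
    - [0,0,0.87]
    - [0,0,1]
    - [0,0,1]
    - [0,0,1]
  jaw: 1
  squeeze: 40

```text
time_s: 1.35
tcp_pos: [477.7, 298.3, 310.8]
tool_rot: [-0.001, 0.622, 0.783, -0.0]
ft_force: [-1.3, 0.6, 0.5]
grip_width: 85.4
grip_force: 0.0
```

```bash
python3 - <<'E'
from h import *
T=Rzy(-AX,d)
to((BOT+230*AX,T),(BOT+131*AX,T))
E
```

```text
tcp [477.687 298.333 310.824] z [-0.001  0.    -1.   ] y [ 0.974  0.225 -0.001] w 85.4 gf 0.0 t 1.35 F [-1.341  0.645  0.524] q [ 0.378 -0.012  1.763  0.001  1.391  0.151]
slide [-0.356  0.127  0.169] twist [ 0.097 -0.628  0.285] mm 207
slide [-0.472  0.09   0.325] twist [ 0.097 -0.628  0.285] mm 290
```

arm_command:
  slide:
    - [-0.05,0.02,0.0]
    - [-0.1,0.05,0.0]
    - [-0.16,0.07,0.02]
    - [-0.22,0.09,0.05]
    - [-0.28,0.11,0.1]
    - [-0.32,0.12,0.14]
    - [-0.356,0.127,0.169]
    - [-0.356,0.127,0.169]
    - [-0.356,0.127,0.169]
  twist:
    - [0.015,-0.1,0.05]
    - [0.03,-0.2,0.09]
    - [0.045,-0.3,0.14]
    - [0.06,-0.4,0.18]
    - [0.08,-0.5,0.23]
    - [0.09,-0.6,0.27]
    - [0.097,-0.628,0.285]
    - [0.097,-0.628,0.285]
    - [0.097,-0.628,0.285]

```text
time_s: 2.48
tcp_pos: [580.3, 139.7, 228.3]
tool_rot: [0.221, 0.696, 0.64, -0.238]
ft_force: [-0.3, 0.8, -0.3]
grip_width: 85.0
grip_force: 0.0
```

```bash
python3 - <<'E'
from h import *
T=Rzy(-AX,d)
to((BOT+131*AX,T))
a=manip.read_camera("top")[150:350,200:400]; b=manip.read_camera("scene")[80:280,230:430]
cv2.imwrite("pics/pre1.png",cv2.resize(cv2.hconcat([a,b])[:,:,::-1],None,fx=2,fy=2))
E
```

```text
tcp [580.286 139.674 228.341] z [-0.048 -0.612 -0.789] y [ 0.997 -0.082  0.003] w 85.0 gf 0.0 t 2.48 F [-0.261  0.811 -0.281] q [ 0.305  0.302  1.662 -0.609  1.481  0.54 ]
slide [ 0.001 -0.002  0.202] twist [ 0.003 -0.002 -0.001] mm 101
```

View pics/pre1.png

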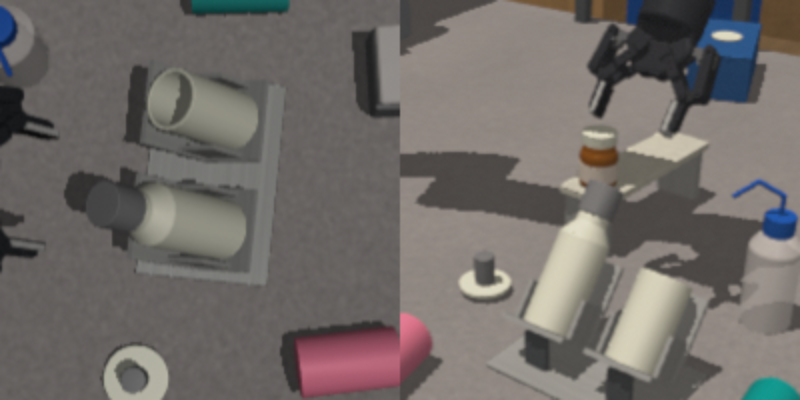

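The image shows the fingers (crop 55,133 and 45,248) straddling the bottle's axis line. I'll advance and close.

arm_command:
  slide:
    - [0,0,0.03]
    - [0,0,0.07]
    - [0,0,0.11]
    - [0,0,0.15]
    - [0,-0.001,0.18]
    - [0,-0.002,0.202]
    - [0,-0.002,0.202]
    - [0,-0.002,0.202]
  twist:
    - [0,0,0]
    - [0,0,0]
    - [0,0,0]
    - [0,0,0]
    - [0,0,0]
    - [0,0,0]
    - [0,0,0]
    - [0,0,0]

```text
time_s: 3.58
tcp_pos: [574.4, 77.4, 147.8]
tool_rot: [0.221, 0.696, 0.64, -0.239]
ft_force: [-0.2, -0.1, 1.3]
grip_width: 85.3
grip_force: 0.0
```

arm_command:
  slide:
    - [0,0,0]
    - [0,0,0]
    - [0,0,0]
    - [0,0,0]
    - [0,0,0]
    - [0,0,0]
    - [0,0,0]
    - [0,0,0]
  twist:
    - [0,0,0]
    - [0,0,0]
    - [0,0,0]
    - [0,0,0]
    - [0,0,0]
    - [0,0,0]
    - [0,0,0]
    - [0,0,0]
  jaw: -1
  squeeze: 50

```text
time_s: 4.58
tcp_pos: [574.4, 77.5, 147.8]
tool_rot: [0.221, 0.696, 0.64, -0.238]
ft_force: [0.7, 4.7, 4.7]
grip_width: 41.0
grip_force: 50.7
```

```bash
python3 - <<'E'
from h import *
T=Rzy(-AX,d)
to((BOT+131*AX,T),(BOT+270*AX,T),([530,300,420],Rzy(-Z,d)))
E
```

```text
tcp [574.351  77.54  147.78 ] z [-0.049 -0.613 -0.789] y [ 0.997 -0.082  0.002] w 41.0 gf 50.7 t 4.58 F [0.694 4.653 4.719] q [ 0.213  0.33   1.787 -0.655  1.31   0.565]
slide [ 0.001 -0.    -0.002] twist [ 0.002 -0.001 -0.001] mm 1
slide [ 0.001  0.    -0.28 ] twist [ 0.002 -0.001 -0.001] mm 140
slide [ 0.009 -0.124 -0.698] twist [ 0.002  0.632 -0.   ] mm 354
```

arm_command:
  slide:
    - [0,0,-0.01]
    - [0,0,-0.03]
    - [0,0,-0.06]
    - [0,0,-0.1]
    - [0,0,-0.14]
    - [0,0,-0.18]
    - [0,0,-0.22]
    - [0,0,-0.25]
    - [0,0,-0.27]
    - [0,0,-0.28]
    - [0,0,-0.28]
  twist:
    - [0,0,0]
    - [0,0,0]
    - [0,0,0]
    - [0,0,0]
    - [0,0,0]
    - [0,0,0]
    - [0,0,0]
    - [0,0,0]
    - [0,0,0]
    - [0,0,0]
    - [0,0,0]

```text
time_s: 5.95
tcp_pos: [580.9, 163.1, 257.4]
tool_rot: [0.221, 0.696, 0.64, -0.239]
ft_force: [0.2, -0.2, -3.1]
grip_width: 41.0
grip_force: 51.1
```

```bash
python3 - <<'E'
from h import *
U=Rzy(-Z,d)
to(([570,200,370],U),([489,392,370],U))
E
```

```text
tcp [580.91  163.083 257.428] z [-0.05  -0.613 -0.788] y [ 0.997 -0.083  0.001] w 41.0 gf 51.1 t 5.95 F [ 0.203 -0.228 -3.077] q [ 0.339  0.301  1.608 -0.597  1.546  0.534]
slide [-0.082 -0.028 -0.222] twist [ 0.001  0.633 -0.   ] mm 119
slide [ 0.209 -0.221 -0.449] twist [ 0.001  0.633 -0.   ] mm 271
```

arm_command:
  slide:
    - [-0.01,0,-0.03]
    - [-0.02,-0.01,-0.06]
    - [-0.035,-0.012,-0.1]
    - [-0.05,-0.018,-0.14]
    - [-0.065,-0.022,-0.18]
    - [-0.082,-0.028,-0.222]
    - [-0.05,-0.05,-0.25]
    - [-0.01,-0.08,-0.28]
    - [0.04,-0.11,-0.32]
    - [0.09,-0.14,-0.355]
    - [0.14,-0.175,-0.395]
    - [0.18,-0.2,-0.425]
    - [0.2,-0.215,-0.44]
    - [0.209,-0.221,-0.449]
    - [0.209,-0.221,-0.449]
    - [0.209,-0.221,-0.449]
  twist:
    - [0,0.05,0]
    - [0,0.11,0]
    - [0,0.17,0]
    - [0,0.23,0]
    - [0,0.29,0]
    - [0,0.35,0]
    - [0,0.41,0]
    - [0,0.47,0]
    - [0,0.52,0]
    - [0,0.57,0]
    - [0,0.61,0]
    - [0,0.633,0]
    - [0,0.633,0]
    - [0,0.633,0]
    - [0,0.633,0]
    - [0,0.633,0]

```text
time_s: 7.95
tcp_pos: [489.4, 391.4, 370.1]
tool_rot: [0.001, 0.736, 0.677, 0.0]
ft_force: [-0.6, -0.9, -2.4]
grip_width: 40.8
grip_force: 51.1
```

```bash
python3 - <<'E'
from h import *
U=Rzy(-Z,d)
to(([489,392,235],U))
t=manip.read_camera("top"); s=manip.read_camera("scene")
cv2.imwrite("pics/b1s.png",s[:,:,::-1])
a=t[180:380,0:200]; b=s[20:220,230:430]
cv2.imwrite("pics/b1.png",cv2.resize(cv2.hconcat([a,b])[:,:,::-1],None,fx=2,fy=2))
# predicted base edge/top of body in scene and ledge bounds
print(proj("scene",[[489,392,239],[489,392,347],[489,392,90]]))
E
```

```text
tcp [489.399 391.351 370.067] z [ 0.001 -0.001 -1.   ] y [ 0.997 -0.083  0.001] w 40.8 gf 51.1 t 7.95 F [-0.589 -0.853 -2.371] q [ 0.513  0.11   1.532 -0.001  1.499  0.597]
slide [ 0.001 -0.001  0.27 ] twist [ 0.001  0.001 -0.001] mm 135
[[357.031 106.72 ]
 [359.96   65.184]
 [353.41  157.951]]
```

View pics/b1.png

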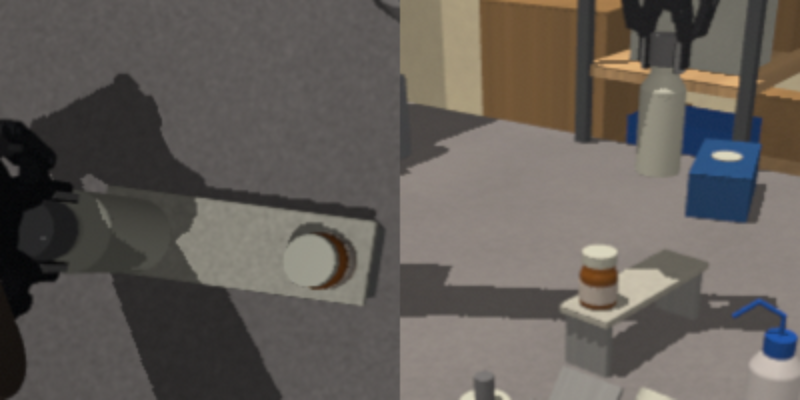

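The bottle hangs upright over the board, with its base near scene pixel (359,105). I'll measure its offset relative to the board in the scene view.

```bash
python3 - <<'E'
from h import *
im=cv2.imread("pics/b1s.png"); g=cv2.cvtColor(im,cv2.COLOR_BGR2GRAY).astype(int)
for r in (75,80,85,90,95,100,103,105,106,107,108,109): print(r,g[r,340:378].tolist())
print(proj("scene",[[432.1,243.9,90],[509.6,234.8,90],[539.5,490,90],[462.1,499.1,90]]))
for z in (239,280,320): print(z,proj("scene",[[489,392,z]]))
o=cv2.imread("pics/scene0.png"); cv2.imwrite("pics/l.png",cv2.convertScaleAbs(cv2.resize(o[135:195,300:395],None,fx=8,fy=8,interpolation=cv2.INTER_CUBIC),alpha=1.2))
E
```

```text
75 [67, 66, 67, 66, 69, 72, 68, 68, 65, 86, 103, 106, 108, 115, 133, 141, 141, 139, 139, 136, 135, 134, 130, 128, 125, 121, 119, 116, 115, 112, 110, 107, 79, 51, 44, 46, 45, 45]
80 [66, 68, 68, 61, 51, 46, 46, 48, 56, 90, 103, 108, 128, 140, 143, 142, 140, 139, 137, 135, 134, 131, 130, 127, 122, 121, 117, 115, 113, 112, 109, 97, 68, 47, 44, 45, 44, 45]
85 [68, 69, 70, 62, 49, 45, 45, 49, 75, 95, 106, 129, 140, 142, 141, 141, 140, 139, 137, 136, 134, 130, 127, 124, 121, 119, 116, 115, 112, 111, 107, 83, 56, 46, 48, 46, 47, 46]
90 [71, 70, 66, 57, 44, 45, 45, 51, 84, 104, 128, 140, 140, 141, 140, 140, 139, 138, 136, 134, 132, 128, 127, 122, 120, 117, 115, 113, 112, 108, 98, 70, 48, 46, 48, 46, 47, 47]
95 [134, 134, 135, 135, 134, 135, 133, 127, 113, 124, 139, 140, 141, 140, 140, 139, 138, 137, 135, 134, 131, 128, 124, 121, 120, 116, 114, 112, 110, 106, 85, 58, 46, 47, 47, 46, 47, 47]
100 [135, 136, 135, 136, 136, 135, 135, 133, 133, 136, 140, 142, 141, 141, 140, 138, 138, 136, 134, 132, 128, 127, 122, 120, 118, 115, 114, 111, 109, 108, 126, 137, 137, 136, 136, 136, 123, 98]
103 [136, 1
[... 587 characters left out ...]
33, 133, 132, 133, 133, 133, 129, 124, 127, 137, 140, 138, 135, 136, 134, 132, 130, 125, 123, 120, 117, 117, 116, 115, 116, 119, 129, 136, 136, 135, 121, 86, 54, 52, 55]
108 [134, 134, 134, 135, 134, 134, 134, 134, 134, 133, 131, 132, 130, 129, 127, 129, 130, 131, 130, 130, 129, 125, 123, 123, 125, 125, 128, 134, 134, 136, 135, 135, 135, 122, 86, 54, 52, 52]
109 [135, 135, 134, 135, 135, 135, 137, 135, 134, 135, 135, 133, 134, 134, 133, 133, 134, 135, 135, 134, 136, 135, 135, 134, 134, 135, 135, 135, 137, 138, 137, 136, 134, 121, 86, 55, 52, 52]
[[309.213 171.805]
 [332.64  180.307]
 [383.602 150.688]
 [361.669 144.084]]
239 [[357.031 106.72 ]]
280 [[358.111  91.422]]
320 [[359.201  75.949]]
```

View pics/l.png

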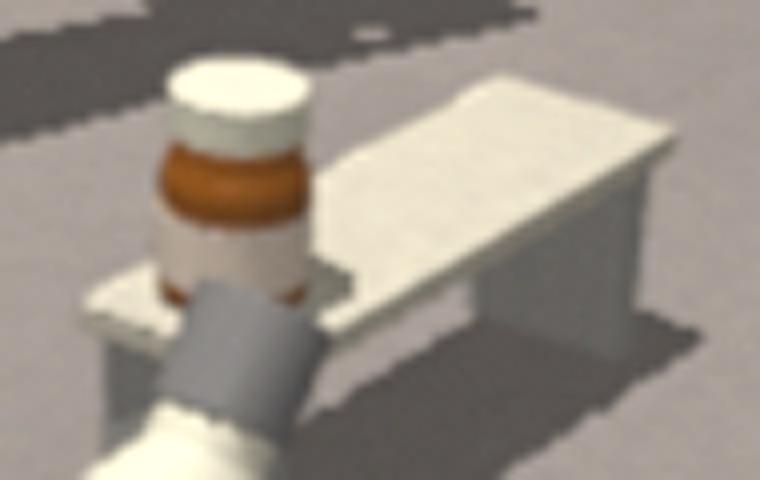

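```bash
python3 - <<'E'
from h import *
a=np.linspace(0,6.28,60)
for z in (235,239,243,247,251): 
    p=proj("scene",np.c_[489+30*np.cos(a),392+30*np.sin(a),0*a+z]); print(z,p.max(0),p[:,0].min())
E
```

```text
235 [368.081 111.789] 345.79940812942164
239 [368.204 110.302] 345.88291247943937
243 [368.327 108.809] 345.9667046210534
247 [368.452 107.311] 346.05078597504786
251 [368.576 105.807] 346.1351579710119
```

arm_command:
  slide:
    - [0,0,0.02]
    - [0,0,0.05]
    - [0,0,0.09]
    - [0,0,0.13]
    - [0,0,0.17]
    - [0,0,0.21]
    - [0,0,0.24]
    - [0,0,0.265]
    - [0,0,0.28]
    - [0,0,0.288]
    - [0,0,0.288]
    - [0,0,0.288]
  twist:
    - [0,0,0]
    - [0,0,0]
    - [0,0,0]
    - [0,0,0]
    - [0,0,0]
    - [0,0,0]
    - [0,0,0]
    - [0,0,0]
    - [0,0,0]
    - [0,0,0]
    - [0,0,0]
    - [0,0,0]

```text
time_s: 9.55
tcp_pos: [489.4, 392.1, 226.9]
tool_rot: [0.001, 0.736, 0.677, 0.001]
ft_force: [0.0, 0.1, -3.5]
grip_width: 41.2
grip_force: 51.1
```

arm_command:
  slide:
    - [0,0,0.003]
    - [0,0,0.006]
    - [0,0,0.009]
    - [0,0,0.012]
    - [0,0,0.012]
  twist:
    - [0,0,0]
    - [0,0,0]
    - [0,0,0]
    - [0,0,0]
    - [0,0,0]

```text
time_s: 10.18
tcp_pos: [489.0, 391.9, 219.8]
tool_rot: [0.0, 0.736, 0.677, 0.0]
ft_force: [-0.1, 0.5, -3.6]
grip_width: 41.0
grip_force: 51.1
```

Still free, so I'll carry on in small steps.

arm_command:
  slide:
    - [0,0,0.002]
    - [0,0,0.004]
    - [0,0,0.006]
    - [0,0,0.006]
    - [0,0,0.006]
  twist:
    - [0,0,0]
    - [0,0,0]
    - [0,0,0]
    - [0,0,0]
    - [0,0,0]

```text
time_s: 10.8
tcp_pos: [489.2, 392.0, 217.4]
tool_rot: [0.0, 0.736, 0.677, 0.001]
ft_force: [-0.5, 0.6, -1.8]
grip_width: 41.1
grip_force: 51.2
```

arm_command:
  slide:
    - [0,0,0.001]
    - [0,0,0.003]
    - [0,0,0.004]
    - [0,0,0.004]
  twist:
    - [0,0,0]
    - [0,0,0]
    - [0,0,0]
    - [0,0,0]

```text
time_s: 11.3
tcp_pos: [489.4, 392.2, 217.3]
tool_rot: [0.0, 0.736, 0.677, 0.001]
ft_force: [-1.9, -1.6, 6.2]
grip_width: 40.8
grip_force: 51.8
```

arm_command:
  slide:
    - [0,0,-0.002]
    - [0,0,-0.002]
  twist:
    - [0,0,0]
    - [0,0,0]

```text
time_s: 11.55
tcp_pos: [489.4, 392.1, 217.3]
tool_rot: [0.0, 0.736, 0.677, 0.001]
ft_force: [-1.9, -1.4, 6.1]
grip_width: 41.2
grip_force: 51.8
```

arm_command:
  slide:
    - [0,0,0]
    - [0,0,0]
    - [0,0,0]
    - [0,0,0]
    - [0,0,0]
    - [0,0,0]
    - [0,0,0]
  twist:
    - [0,0,0]
    - [0,0,0]
    - [0,0,0]
    - [0,0,0]
    - [0,0,0]
    - [0,0,0]
    - [0,0,0]
  jaw: 1

```text
time_s: 12.42
tcp_pos: [489.1, 391.9, 216.1]
tool_rot: [0.0, 0.736, 0.677, 0.0]
ft_force: [0.5, -0.1, -0.1]
grip_width: 85.2
grip_force: 0.0
```

arm_command:
  slide:
    - [0,0,-0.02]
    - [0,0,-0.05]
    - [0,0,-0.1]
    - [0,0,-0.16]
    - [0,0,-0.22]
    - [0,0,-0.26]
    - [0,0,-0.28]
    - [0,0,-0.28]
  twist:
    - [0,0,0]
    - [0,0,0]
    - [0,0,0]
    - [0,0,0]
    - [0,0,0]
    - [0,0,0]
    - [0,0,0]
    - [0,0,0]

```text
time_s: 13.42
tcp_pos: [489.0, 392.0, 356.6]
tool_rot: [0.0, 0.736, 0.677, 0.001]
ft_force: [-0.5, 0.6, -0.7]
grip_width: 85.4
grip_force: 0.0
```

```bash
python3 - <<'E'
from h import *
T=Rzy(-AX,d)
to((JAR+180*AX,T),([600,170,330],T),(JAR+56*AX,T))
t=manip.read_camera("top"); s=manip.read_camera("scene")
cv2.imwrite("pics/b2.png",cv2.resize(cv2.hconcat([t[150:350,0:330],s[100:300,230:430]])[:,:,::-1],None,fx=1.5,fy=1.5))
E
```

```text
tcp [489.049 392.018 356.594] z [ 0.002  0.    -1.   ] y [ 0.997 -0.083  0.002] w 85.4 gf 0.0 t 13.43 F [-0.518  0.628 -0.707] q [ 0.514  0.114  1.552 -0.001  1.475  0.597]
slide [-0.551  0.441  0.34 ] twist [ 0.002 -0.634 -0.001] mm 392
slide [-0.424  0.258  0.053] twist [ 0.002 -0.634 -0.001] mm 250
slide [-0.703  0.441  0.535] twist [ 0.002 -0.634 -0.001] mm 494
```

View pics/b2.png

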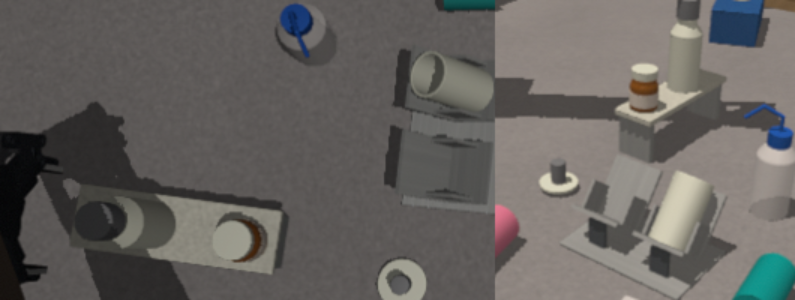

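The image shows the bottle standing on the board (crop 105,222) with margin all round, and the amber jar undisturbed at (238,240). Next is the jar.

arm_command:
  slide:
    - [-0.06,0.04,0]
    - [-0.14,0.09,0.01]
    - [-0.22,0.14,0.02]
    - [-0.3,0.19,0.03]
    - [-0.37,0.23,0.04]
    - [-0.42,0.26,0.05]
    - [-0.45,0.31,0.12]
    - [-0.49,0.36,0.2]
    - [-0.52,0.41,0.28]
    - [-0.551,0.441,0.34]
    - [-0.551,0.441,0.34]
    - [-0.551,0.441,0.34]
    - [-0.551,0.441,0.34]
  twist:
    - [0,-0.08,0]
    - [0,-0.18,0]
    - [0,-0.28,0]
    - [0,-0.38,0]
    - [0,-0.48,0]
    - [0,-0.58,0]
    - [0,-0.634,0]
    - [0,-0.634,0]
    - [0,-0.634,0]
    - [0,-0.634,0]
    - [0,-0.634,0]
    - [0,-0.634,0]
    - [0,-0.634,0]

```text
time_s: 15.15
tcp_pos: [686.5, 100.3, 188.7]
tool_rot: [0.222, 0.696, 0.64, -0.238]
ft_force: [0.3, 0.5, 0.2]
grip_width: 85.7
grip_force: 0.0
```

```bash
python3 - <<'E'
from h import *
T=Rzy(-AX,d)
to((JAR+56*AX,T))
t=manip.read_camera("top"); s=manip.read_camera("scene")
cv2.imwrite("pics/j1.png",cv2.resize(cv2.hconcat([t[130:330,180:380],s[100:300,250:450]])[:,:,::-1],None,fx=2,fy=2))
E
```

```text
tcp [686.535 100.283 188.727] z [-0.047 -0.614 -0.788] y [ 0.997 -0.082  0.004] w 85.7 gf 0.0 t 15.15 F [0.305 0.473 0.207] q [ 0.212  0.51   1.46  -0.639  1.425  0.474]
slide [ 0.001 -0.001  0.252] twist [ 0.004 -0.    -0.002] mm 126
```

View pics/j1.png

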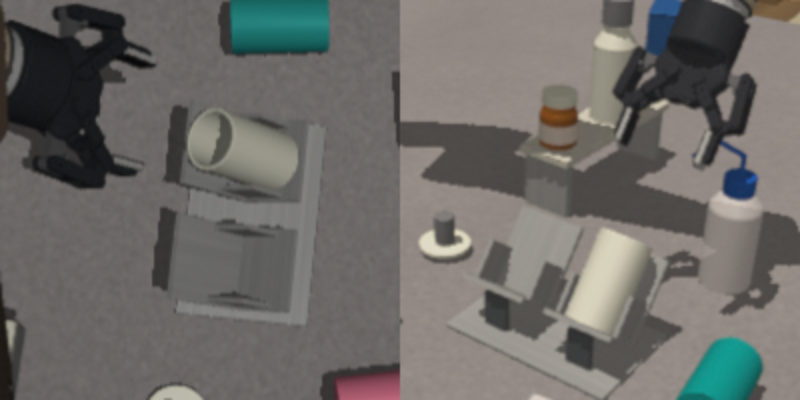

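```bash
python3 - <<'E'
from h import *
print(proj("top",[JAR+k*AX for k in(0,100,182,188,195,205)]))
E
```

```text
[[318.729 210.25 ]
 [286.389 199.315]
 [256.058 189.066]
 [253.684 188.264]
 [250.887 187.319]
 [246.836 185.951]]
```

The fingers' midpoint (254.5,187.5) lies on the jar's axis line, so I'll advance.

arm_command:
  slide:
    - [0,0,0.02]
    - [0,0,0.06]
    - [0,0,0.1]
    - [0,0,0.14]
    - [0,0,0.17]
    - [0,-0.001,0.2]
    - [0,-0.001,0.225]
    - [0,-0.001,0.243]
    - [0,-0.001,0.252]
    - [0,-0.001,0.252]
  twist:
    - [0,0,0]
    - [0,0,0]
    - [0,0,0]
    - [0,0,0]
    - [0,0,0]
    - [0,0,0]
    - [0,0,0]
    - [0,0,0]
    - [0,0,0]
    - [0,0,0]

```text
time_s: 16.5
tcp_pos: [679.3, 21.8, 87.0]
tool_rot: [0.221, 0.696, 0.64, -0.239]
ft_force: [0.1, 0.8, 0.1]
grip_width: 85.4
grip_force: 0.0
```

arm_command:
  slide:
    - [0,0,0]
    - [0,0,0]
    - [0,0,0]
    - [0,0,0]
    - [0,0,0]
    - [0,0,0]
    - [0,0,0]
  twist:
    - [0,0,0]
    - [0,0,0]
    - [0,0,0]
    - [0,0,0]
    - [0,0,0]
    - [0,0,0]
    - [0,0,0]
  jaw: -1
  squeeze: 40

```text
time_s: 17.38
tcp_pos: [680.0, 22.2, 87.9]
tool_rot: [0.222, 0.696, 0.64, -0.239]
ft_force: [3.3, 3.7, 3.5]
grip_width: 57.8
grip_force: 43.7
```

arm_command:
  slide:
    - [0,0,-0.01]
    - [0,0,-0.03]
    - [0,0,-0.06]
    - [0,0,-0.1]
    - [0,0,-0.15]
    - [0,0,-0.2]
    - [0,0,-0.25]
    - [0,0,-0.29]
    - [0,0,-0.32]
    - [0,0,-0.33]
    - [0,0,-0.33]
  twist:
    - [0,0,0]
    - [0,0,0]
    - [0,0,0]
    - [0,0,0]
    - [0,0,0]
    - [0,0,0]
    - [0,0,0]
    - [0,0,0]
    - [0,0,0]
    - [0,0,0]
    - [0,0,0]

```text
time_s: 18.75
tcp_pos: [687.4, 123.2, 216.8]
tool_rot: [0.221, 0.696, 0.64, -0.24]
ft_force: [0.5, 0.1, -3.0]
grip_width: 58.1
grip_force: 44.5
```

```bash
python3 - <<'E'
from h import *
U=Rzy(-Z,d)
to(([680,100,270],U),([540,-355,270],U),([540,-355,90],U))
t=manip.read_camera("top"); s=manip.read_camera("scene"); cv2.imwrite("pics/j2t.png",t[:,:,::-1]); cv2.imwrite("pics/j2s.png",s[:,:,::-1])
# tray rim corners for check
im=cv2.imread("pics/top0.png"); print(plane("top",[[444.5,239.5],[538.5,244.5],[536.5,327],[440.5,322]],22)[:,:2])
E
```

```text
tcp [687.441 123.248 216.752] z [-0.05  -0.614 -0.788] y [ 0.997 -0.083  0.001] w 58.1 gf 44.5 t 18.75 F [ 0.538  0.077 -2.97 ] q [ 0.241  0.506  1.413 -0.626  1.486  0.465]
slide [-0.103 -0.011 -0.055] twist [ 0.001  0.634 -0.   ] mm 59
slide [-0.836 -0.215  0.518] twist [ 0.001  0.634 -0.   ] mm 503
slide [-0.614 -0.215  0.802] twist [ 0.001  0.634 -0.   ] mm 516
[[ 626.096 -269.593]
 [ 619.463 -465.064]
 [ 451.335 -455.403]
 [ 458.89  -259.637]]
```

arm_command:
  slide:
    - [-0.02,0,-0.02]
    - [-0.04,0,-0.03]
    - [-0.07,-0.005,-0.045]
    - [-0.1,-0.01,-0.055]
    - [-0.14,-0.02,-0.025]
    - [-0.19,-0.035,0.015]
    - [-0.25,-0.05,0.06]
    - [-0.31,-0.07,0.11]
    - [-0.37,-0.085,0.155]
    - [-0.43,-0.1,0.2]
    - [-0.49,-0.12,0.25]
    - [-0.55,-0.135,0.295]
    - [-0.61,-0.15,0.34]
    - [-0.67,-0.17,0.39]
    - [-0.73,-0.185,0.435]
    - [-0.78,-0.2,0.475]
    - [-0.82,-0.21,0.505]
    - [-0.846,-0.215,0.525]
    - [-0.846,-0.215,0.525]
    - [-0.846,-0.215,0.525]
  twist:
    - [0,0.06,0]
    - [0,0.12,0]
    - [0,0.19,0]
    - [0,0.26,0]
    - [0,0.33,0]
    - [0,0.4,0]
    - [0,0.47,0]
    - [0,0.53,0]
    - [0,0.59,0]
    - [0,0.634,0]
    - [0,0.634,0]
    - [0,0.634,0]
    - [0,0.634,0]
    - [0,0.634,0]
    - [0,0.634,0]
    - [0,0.634,0]
    - [0,0.634,0]
    - [0,0.634,0]
    - [0,0.634,0]
    - [0,0.634,0]

```text
time_s: 21.35
tcp_pos: [539.8, -360.3, 270.8]
tool_rot: [0.0, 0.735, 0.678, 0.001]
ft_force: [0.3, 0.9, -2.1]
grip_width: 57.9
grip_force: 44.5
```

```bash
python3 - <<'E'
from h import *
U=Rzy(-Z,d)
to(([540,-362,85],U))
E
```

```text
tcp [ 539.763 -360.319  270.752] z [ 0.001  0.001 -1.   ] y [ 0.997 -0.082  0.001] w 57.9 gf 44.5 t 21.35 F [ 0.282  0.921 -2.09 ] q [-0.745  0.203  1.604  0.001  1.334 -0.663]
slide [-0.004  0.     0.372] twist [ 0.001 -0.001  0.001] mm 186
```

arm_command:
  slide:
    - [0,0,0.02]
    - [0,0,0.06]
    - [0,0,0.11]
    - [0,0,0.16]
    - [0,0,0.21]
    - [0,0,0.26]
    - [0,0,0.3]
    - [0,0,0.34]
    - [0,0,0.37]
    - [0,0,0.385]
    - [0,0,0.395]
    - [0,0,0.4]
    - [0,0,0.4]
  twist:
    - [0,0,0]
    - [0,0,0]
    - [0,0,0]
    - [0,0,0]
    - [0,0,0]
    - [0,0,0]
    - [0,0,0]
    - [0,0,0]
    - [0,0,0]
    - [0,0,0]
    - [0,0,0]
    - [0,0,0]
    - [0,0,0]

```text
time_s: 22.98
tcp_pos: [539.9, -361.4, 71.3]
tool_rot: [0.001, 0.736, 0.677, 0.0]
ft_force: [-0.2, 0.9, -1.9]
grip_width: 58.0
grip_force: 44.5
```

arm_command:
  slide:
    - [0,0,0.003]
    - [0,0,0.006]
    - [0,0,0.009]
    - [0,0,0.012]
    - [0,0,0.012]
  twist:
    - [0,0,0]
    - [0,0,0]
    - [0,0,0]
    - [0,0,0]
    - [0,0,0]

```text
time_s: 23.6
tcp_pos: [539.5, -361.1, 64.6]
tool_rot: [0.0, 0.736, 0.677, 0.0]
ft_force: [-0.2, -0.4, -2.0]
grip_width: 57.9
grip_force: 44.5
```

arm_command:
  slide:
    - [0,0,0.002]
    - [0,0,0.004]
    - [0,0,0.006]
    - [0,0,0.006]
  twist:
    - [0,0,0]
    - [0,0,0]
    - [0,0,0]
    - [0,0,0]

```text
time_s: 24.1
tcp_pos: [539.6, -361.1, 61.7]
tool_rot: [0.0, 0.736, 0.677, 0.0]
ft_force: [0.6, 1.3, -1.9]
grip_width: 58.3
grip_force: 44.5
```

arm_command:
  slide:
    - [0,0,0.002]
    - [0,0,0.004]
    - [0,0,0.006]
    - [0,0,0.006]
  twist:
    - [0,0,0]
    - [0,0,0]
    - [0,0,0]
    - [0,0,0]

```text
time_s: 24.6
tcp_pos: [539.6, -361.1, 58.7]
tool_rot: [0.0, 0.736, 0.677, 0.0]
ft_force: [0.1, 0.9, -2.6]
grip_width: 57.5
grip_force: 44.5
```

arm_command:
  slide:
    - [0,0,0.002]
    - [0,0,0.003]
    - [0,0,0.003]
  twist:
    - [0,0,0]
    - [0,0,0]
    - [0,0,0]

```text
time_s: 24.98
tcp_pos: [539.6, -361.2, 57.3]
tool_rot: [0.0, 0.736, 0.677, 0.0]
ft_force: [-0.2, -0.1, -2.2]
grip_width: 58.0
grip_force: 44.5
```

arm_command:
  slide:
    - [0,0,0.002]
    - [0,0,0.004]
    - [0,0,0.004]
  twist:
    - [0,0,0]
    - [0,0,0]
    - [0,0,0]

```text
time_s: 25.35
tcp_pos: [539.9, -361.3, 56.5]
tool_rot: [0.0, 0.736, 0.677, 0.0]
ft_force: [-1.5, 2.0, 4.4]
grip_width: 58.1
grip_force: 45.2
```

arm_command:
  slide:
    - [0,0,0.002]
    - [0,0,0.004]
    - [0,0,0.004]
  twist:
    - [0,0,0]
    - [0,0,0]
    - [0,0,0]

```text
time_s: 25.72
tcp_pos: [539.9, -361.4, 56.4]
tool_rot: [-0.0, 0.736, 0.677, 0.0]
ft_force: [-4.7, 3.6, 13.0]
grip_width: 58.1
grip_force: 46.1
```

arm_command:
  slide:
    - [0,0,-0.003]
    - [0,0,-0.005]
    - [0,0,-0.005]
  twist:
    - [0,0,0]
    - [0,0,0]
    - [0,0,0]

```text
time_s: 26.1
tcp_pos: [539.8, -361.4, 56.5]
tool_rot: [0.001, 0.736, 0.677, 0.0]
ft_force: [-1.7, 0.9, 6.3]
grip_width: 57.7
grip_force: 45.2
```

arm_command:
  slide:
    - [0,0,0]
    - [0,0,0]
    - [0,0,0]
    - [0,0,0]
    - [0,0,0]
    - [0,0,0]
  twist:
    - [0,0,0]
    - [0,0,0]
    - [0,0,0]
    - [0,0,0]
    - [0,0,0]
    - [0,0,0]
  jaw: 1

```text
time_s: 26.85
tcp_pos: [539.7, -361.2, 55.9]
tool_rot: [0.0, 0.736, 0.677, 0.0]
ft_force: [0.9, 0.0, -0.3]
grip_width: 85.5
grip_force: 0.0
```

arm_command:
  slide:
    - [0,0,-0.02]
    - [0,0,-0.06]
    - [0,0,-0.12]
    - [0,0,-0.2]
    - [0,0,-0.28]
    - [0,0,-0.35]
    - [0,0,-0.4]
    - [0,0,-0.4]
  twist:
    - [0,0,0]
    - [0,0,0]
    - [0,0,0]
    - [0,0,0]
    - [0,0,0]
    - [0,0,0]
    - [0,0,0]
    - [0,0,0]

```text
time_s: 27.85
tcp_pos: [540.7, -362.2, 260.9]
tool_rot: [0.005, 0.736, 0.677, 0.001]
ft_force: [-0.6, 0.2, -0.3]
grip_width: 85.7
grip_force: 0.0
```

```bash
python3 - <<'E'
from h import *
U=Rzy(-Z,d)
to(([420,86,150],U),([420,86,22],U))
E
```

```text
tcp [ 540.682 -362.213  260.929] z [ 0.007 -0.006 -1.   ] y [ 0.997 -0.083  0.008] w 85.7 gf 0.0 t 27.85 F [-0.567  0.189 -0.316] q [-0.746  0.208  1.616  0.001  1.308 -0.664]
slide [ 0.875 -0.316  0.215] twist [ 0.007  0.005 -0.   ] mm 477
slide [ 0.876 -0.318  0.471] twist [ 0.007  0.005 -0.   ] mm 522
```

arm_command:
  slide:
    - [0.04,-0.015,0]
    - [0.11,-0.04,0.01]
    - [0.2,-0.07,0.03]
    - [0.29,-0.1,0.05]
    - [0.38,-0.14,0.08]
    - [0.47,-0.17,0.1]
    - [0.56,-0.2,0.13]
    - [0.65,-0.235,0.15]
    - [0.73,-0.265,0.18]
    - [0.8,-0.29,0.2]
    - [0.85,-0.31,0.21]
    - [0.875,-0.316,0.215]
    - [0.875,-0.316,0.215]
    - [0.875,-0.316,0.215]
    - [0.875,-0.316,0.215]
  twist:
    - [0,0,0]
    - [0,0,0]
    - [0,0,0]
    - [0,0,0]
    - [0,0,0]
    - [0,0,0]
    - [0,0,0]
    - [0,0,0]
    - [0,0,0]
    - [0,0,0]
    - [0.007,0.005,0]
    - [0.007,0.005,0]
    - [0.007,0.005,0]
    - [0.007,0.005,0]
    - [0.007,0.005,0]

```text
time_s: 29.72
tcp_pos: [418.8, 87.2, 148.5]
tool_rot: [-0.004, 0.736, 0.677, -0.0]
ft_force: [0.8, -0.4, 0.6]
grip_width: 85.2
grip_force: 0.0
```

```bash
python3 - <<'E'
from h import *
U=Rzy(-Z,d)
to(([420,86,22],U))
t=manip.read_camera("top"); s=manip.read_camera("scene")
cv2.imwrite("pics/k1t.png",t[:,:,::-1])
cv2.imwrite("pics/k1.png",cv2.hconcat([cv2.resize(t[220:360,400:560],(400,350)),cv2.resize(s[100:275,200:400],(400,350))])[:,:,::-1])
E
```

```text
tcp [418.759  87.155 148.459] z [-0.005  0.006 -1.   ] y [ 0.996 -0.084 -0.006] w 85.2 gf 0.0 t 29.73 F [ 0.834 -0.417  0.601] q [-0.036 -0.192  2.232  0.006  1.107  0.045]
slide [-0.003  0.004  0.253] twist [-0.005 -0.005 -0.001] mm 126
```

View pics/k1.png

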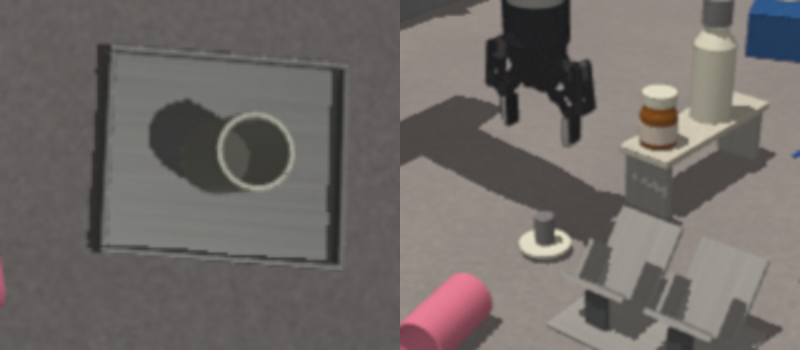

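The picture shows the jar upright in the tray, its rim near top pixel (502,280), and the gripper above the lid (scene 272,220). I'll measure the rim and descend to the lid.

```bash
python3 - <<'E'
from h import *
im=cv2.imread("pics/k1t.png"); g=cv2.cvtColor(im,cv2.COLOR_BGR2GRAY)
r=g[262:300,482:522]; m=((g>135)*255).astype(np.uint8)
for th in(125,135,145):
    c=blob(((g>th)*255).astype(np.uint8),(480,260,525,302)); e=cv2.fitEllipse(c); print(th,e,plane("top",[e[0]],105))
E
```

```text
125 ((502.14111328125, 280.0906066894531), (29.87384033203125, 31.27816390991211), 148.82379150390625) [[ 539.829 -358.838  105.   ]]
135 ((502.0707092285156, 279.99945068359375), (28.836986541748047, 30.00981330871582), 142.0243682861328) [[ 539.999 -358.708  105.   ]]
145 ((502.0164489746094, 280.1455383300781), (28.714733123779297, 29.957744598388672), 136.47055053710938) [[ 539.722 -358.597  105.   ]]
```

arm_command:
  slide:
    - [0,0,0.02]
    - [0,0.002,0.06]
    - [-0.002,0.004,0.11]
    - [-0.003,0.004,0.16]
    - [-0.003,0.004,0.2]
    - [-0.003,0.004,0.23]
    - [-0.003,0.004,0.245]
    - [-0.003,0.004,0.253]
    - [-0.003,0.004,0.253]
    - [-0.003,0.004,0.253]
  twist:
    - [-0.004,-0.004,0]
    - [-0.004,-0.004,0]
    - [-0.004,-0.004,0]
    - [-0.004,-0.004,0]
    - [-0.004,-0.004,0]
    - [-0.004,-0.004,0]
    - [-0.004,-0.004,0]
    - [-0.004,-0.004,0]
    - [-0.004,-0.004,0]
    - [-0.004,-0.004,0]

```text
time_s: 31.08
tcp_pos: [420.0, 87.0, 22.3]
tool_rot: [-0.001, 0.736, 0.677, 0.0]
ft_force: [-0.8, 0.2, -0.1]
grip_width: 85.3
grip_force: 0.0
```

arm_command:
  slide:
    - [0,0,0]
    - [0,0,0]
    - [0,0,0]
    - [0,0,0]
    - [0,0,0]
    - [0,0,0]
    - [0,0,0]
    - [0,0,0]
    - [0,0,0]
  twist:
    - [0,0,0]
    - [0,0,0]
    - [0,0,0]
    - [0,0,0]
    - [0,0,0]
    - [0,0,0]
    - [0,0,0]
    - [0,0,0]
    - [0,0,0]
  jaw: -1
  squeeze: 35

```text
time_s: 32.2
tcp_pos: [419.6, 87.0, 21.9]
tool_rot: [-0.001, 0.736, 0.677, -0.0]
ft_force: [-0.3, -0.1, 4.1]
grip_width: 24.8
grip_force: 34.5
```

arm_command:
  slide:
    - [0,0,-0.01]
    - [0,0,-0.03]
    - [0,0,-0.07]
    - [0,0,-0.12]
    - [0,0,-0.18]
    - [0,0,-0.25]
    - [0,0,-0.32]
    - [0,0,-0.38]
    - [0,0,-0.42]
    - [0,0,-0.44]
    - [0,0,-0.44]
  twist:
    - [0,0,0]
    - [0,0,0]
    - [0,0,0]
    - [0,0,0]
    - [0,0,0]
    - [0,0,0]
    - [0,0,0]
    - [0,0,0]
    - [0,0,0]
    - [0,0,0]
    - [0,0,0]

```text
time_s: 33.58
tcp_pos: [419.9, 86.7, 242.1]
tool_rot: [-0.001, 0.736, 0.677, 0.0]
ft_force: [-0.5, -0.2, -1.2]
grip_width: 25.0
grip_force: 34.4
```

```bash
python3 - <<'E'
from h import *
U=Rzy(-Z,d)
to(([540,-359,240],U))
E
```

```text
tcp [419.938  86.67  242.095] z [-0.001  0.001 -1.   ] y [ 0.997 -0.083 -0.001] w 25.0 gf 34.4 t 33.58 F [-0.459 -0.176 -1.174] q [-0.035 -0.296  2.137  0.001  1.302  0.048]
slide [-0.868  0.313  0.003] twist [-0.001 -0.001 -0.   ] mm 462
```

arm_command:
  slide:
    - [-0.03,0.01,0]
    - [-0.08,0.03,0]
    - [-0.14,0.05,0]
    - [-0.2,0.07,0]
    - [-0.26,0.095,0]
    - [-0.32,0.115,0]
    - [-0.38,0.135,0]
    - [-0.44,0.16,0]
    - [-0.5,0.18,0]
    - [-0.56,0.2,0]
    - [-0.62,0.225,0]
    - [-0.68,0.245,0]
    - [-0.74,0.265,0]
    - [-0.79,0.285,0]
    - [-0.83,0.3,0]
    - [-0.855,0.31,0]
    - [-0.868,0.313,0]
    - [-0.868,0.313,0]
    - [-0.868,0.313,0]
    - [-0.868,0.313,0]
  twist:
    - [0,0,0]
    - [0,0,0]
    - [0,0,0]
    - [0,0,0]
    - [0,0,0]
    - [0,0,0]
    - [0,0,0]
    - [0,0,0]
    - [0,0,0]
    - [0,0,0]
    - [0,0,0]
    - [0,0,0]
    - [0,0,0]
    - [0,0,0]
    - [0,0,0]
    - [0,0,0]
    - [0,0,0]
    - [0,0,0]
    - [0,0,0]
    - [0,0,0]

```text
time_s: 36.08
tcp_pos: [540.0, -358.2, 241.1]
tool_rot: [-0.001, 0.735, 0.678, -0.0]
ft_force: [-0.4, -0.3, -0.9]
grip_width: 25.1
grip_force: 34.4
```

```bash
python3 - <<'E'
from h import *
U=Rzy(-Z,d)
to(([539.9,-359.5,145],U))
E
```

```text
tcp [ 539.985 -358.158  241.088] z [-0.002  0.001 -1.   ] y [ 0.997 -0.082 -0.002] w 25.1 gf 34.4 t 36.08 F [-0.436 -0.258 -0.897] q [-0.742  0.222  1.636 -0.     1.286 -0.66 ]
slide [-0.003  0.     0.192] twist [-0.002 -0.001  0.001] mm 96
```

Go to z≈145 (boss 17 mm above the rim), then check lid against rim in both views.

arm_command:
  slide:
    - [0,0,0.02]
    - [0,0,0.05]
    - [-0.001,0,0.09]
    - [-0.002,0,0.13]
    - [-0.002,0,0.16]
    - [-0.003,0,0.18]
    - [-0.003,0,0.192]
    - [-0.003,0,0.192]
    - [-0.003,0,0.192]
  twist:
    - [-0.001,0,0]
    - [-0.001,0,0]
    - [-0.001,0,0]
    - [-0.001,0,0]
    - [-0.001,0,0]
    - [-0.001,0,0]
    - [-0.001,0,0]
    - [-0.001,0,0]
    - [-0.001,0,0]

```text
time_s: 37.2
tcp_pos: [540.0, -360.5, 145.8]
tool_rot: [0.0, 0.736, 0.677, 0.0]
ft_force: [-0.2, 0.7, 0.1]
grip_width: 24.7
grip_force: 34.4
```

```bash
python3 - <<'E'
from h import *
to()
t=manip.read_camera("top"); s=manip.read_camera("scene")
cv2.imwrite("pics/f1t.png",t[:,:,::-1]);cv2.imwrite("pics/f1s.png",s[:,:,::-1])
cv2.imwrite("pics/f1.png",cv2.convertScaleAbs(cv2.hconcat([cv2.resize(t[235:325,460:550],(400,400),interpolation=2),cv2.resize(s[290:390,130:230],(400,400),interpolation=2)])[:,:,::-1],alpha=1.3))
E
```

```text
tcp [ 540.048 -360.492  145.773] z [ 0.  0. -1.] y [ 0.997 -0.083  0.   ] w 24.7 gf 34.4 t 37.20 F [-0.156  0.67   0.102] q [-0.745  0.309  1.711  0.     1.121 -0.662]
```

View pics/f1.png

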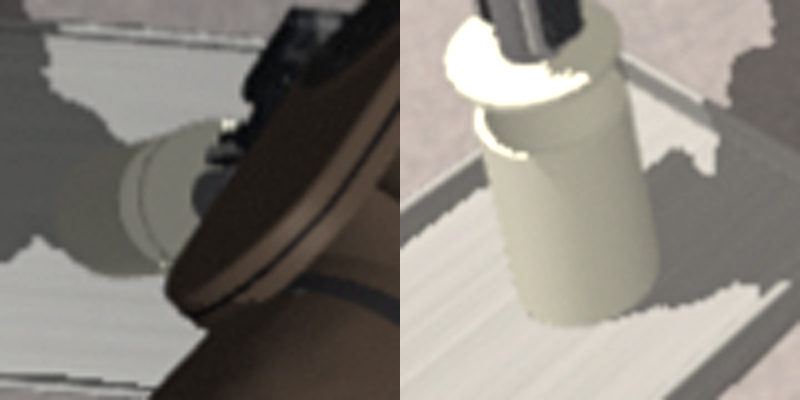

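```bash
python3 - <<'E'
from h import *
a=np.linspace(0,6.283,721)
def circ(x,y,z,r): return proj("scene",np.c_[x+r*np.cos(a),y+r*np.sin(a),0*a+z])
D=np.r_[circ(540,-360.5,131.8,33),circ(540,-360.5,137.8,33)]; print("disc pred x",D[:,0].min(),D[:,0].max())
for x,y in((540,-360.5),(540,-357)):
    pts=np.r_[circ(x,y,5,30),circ(x,y,105,30)]; h=cv2.convexHull(pts.astype(np.float32)).reshape(-1,2)
    M=np.zeros((4800,6400),np.uint8); cv2.fillPoly(M,[np.int32(h*10)],255)
    for r in (330,340,350,358): c=np.where(M[r*10])[0]/10; print((x,y),r,c.min(),c.max())
    print("bottom",h[:,1].max())
im=cv2.imread("pics/f1s.png"); g=cv2.cvtColor(im,cv2.COLOR_BGR2GRAY).astype(int)
for r in (330,340,350,358): print(r,g[r,246:264].tolist(),g[r,284:302].tolist())
for r in (302,304,306,308): print(r,g[r,236:250].tolist(),g[r,278:292].tolist())
E
```

```text
disc pred x 140.84137545731195 185.30540135650588
(540, -360.5) 330 149.1 188.9
(540, -360.5) 340 151.6 190.7
(540, -360.5) 350 154.1 192.6
(540, -360.5) 358 156.2 193.3
bottom 372.74243
(540, -357) 330 151.1 190.6
(540, -357) 340 153.6 192.4
(540, -357) 350 156.1 194.3
(540, -357) 358 158.1 194.4
bottom 371.32214
330 [77, 76, 78, 78, 78, 77, 78, 79, 78, 77, 77, 79, 78, 79, 77, 78, 78, 80] [149, 149, 150, 149, 155, 177, 203, 214, 216, 213, 212, 209, 202, 196, 196, 195, 196, 195]
340 [93, 91, 89, 87, 84, 79, 79, 79, 79, 78, 78, 78, 79, 79, 78, 78, 78, 79] [150, 152, 153, 152, 152, 145, 144, 152, 161, 173, 183, 189, 192, 194, 195, 195, 195, 195]
350 [87, 85, 85, 80, 79, 80, 80, 80, 78, 77, 78, 78, 77, 78, 78, 78, 77, 77] [92, 89, 90, 90, 90, 90, 91, 91, 92, 96, 103, 112, 120, 125, 130, 132, 132, 131]
358 [102, 120, 123, 124, 138, 149, 147, 147, 148, 148, 147, 147, 147, 145, 143, 140, 140, 143] [87, 87, 87, 88, 89, 89, 88, 89, 89, 89, 90, 90, 91, 90, 90, 90, 90, 91]
302 [79, 79, 79, 79, 80, 78, 78, 77, 78, 79, 80, 79, 79, 78] [111, 139, 148, 148, 150, 149, 148, 145, 145, 145, 145, 147, 146, 149]
304 [78, 79, 79, 79, 78, 78, 78, 78, 79, 80, 79, 79, 77, 77] [82, 127, 153, 155, 153, 153, 149, 148, 147, 147, 147, 147, 147, 147]
306 [78, 75, 77, 77, 77, 77, 77, 77, 77, 77, 77, 77, 78, 78] [85, 127, 150, 150, 148, 145, 144, 145, 146, 147, 148, 149, 151, 153]
308 [78, 79, 79, 78, 78, 76, 76, 79, 79, 80, 78, 76, 77, 79] [78, 84, 125, 146, 146, 145, 146, 147, 147, 147, 147, 148, 150, 150]
```

```bash
python3 - <<'E'
from h import *
im=cv2.imread("pics/f1s.png").astype(int); g=im.sum(2)//3
for r in (330,340,350,358): print(r,g[r,146:162].tolist(),g[r,184:200].tolist())
E
```

```text
330 [153, 133, 105, 86, 98, 136, 150, 150, 149, 148, 148, 147, 147, 146, 146, 145] [111, 109, 106, 105, 102, 105, 136, 166, 157, 138, 123, 93, 86, 88, 89, 88]
340 [148, 166, 169, 166, 166, 166, 163, 153, 149, 149, 149, 149, 148, 147, 146, 145] [113, 112, 111, 109, 107, 104, 102, 98, 91, 85, 85, 87, 86, 85, 86, 88]
350 [165, 164, 163, 161, 161, 162, 163, 165, 164, 161, 153, 149, 150, 149, 147, 147] [116, 115, 112, 111, 109, 108, 106, 104, 101, 99, 91, 86, 87, 86, 87, 87]
358 [162, 162, 160, 158, 160, 162, 164, 163, 162, 161, 161, 160, 153, 149, 148, 149] [116, 115, 114, 114, 111, 110, 107, 107, 105, 102, 92, 87, 86, 87, 87, 86]
```

arm_command:
  slide:
    - [0.003,0,0.004]
    - [0.003,0,0.01]
    - [0.003,0,0.016]
    - [0.003,0,0.022]
    - [0.003,0,0.028]
    - [0.003,0,0.034]
    - [0.003,0,0.04]
    - [0.003,0,0.044]
    - [0.003,0,0.044]
  twist:
    - [0,0,0]
    - [0,0,0]
    - [0,0,0]
    - [0,0,0]
    - [0,0,0]
    - [0,0,0]
    - [0,0,0]
    - [0,0,0]
    - [0,0,0]

```text
time_s: 38.42
tcp_pos: [539.6, -358.5, 122.6]
tool_rot: [-0.001, 0.736, 0.677, 0.0]
ft_force: [0.2, -0.3, -0.3]
grip_width: 25.3
grip_force: 34.4
```

arm_command:
  slide:
    - [0,0,0.002]
    - [0,0,0.004]
    - [0,0,0.006]
    - [0,0,0.006]
  twist:
    - [0,0,0]
    - [0,0,0]
    - [0,0,0]
    - [0,0,0]

```text
time_s: 38.92
tcp_pos: [539.7, -358.6, 119.8]
tool_rot: [-0.001, 0.736, 0.677, 0.0]
ft_force: [-0.0, 0.4, -1.1]
grip_width: 25.0
grip_force: 34.4
```

arm_command:
  slide:
    - [0,0,0.002]
    - [0,0,0.004]
    - [0,0,0.004]
  twist:
    - [0,0,0]
    - [0,0,0]
    - [0,0,0]

```text
time_s: 39.3
tcp_pos: [539.9, -358.8, 118.9]
tool_rot: [-0.001, 0.736, 0.677, -0.0]
ft_force: [-2.7, 1.4, 4.7]
grip_width: 24.8
grip_force: 34.8
```

arm_command:
  slide:
    - [0,0,0.001]
    - [0,0,0.002]
    - [0,0,0.002]
  twist:
    - [0,0,0]
    - [0,0,0]
    - [0,0,0]

```text
time_s: 39.67
tcp_pos: [540.0, -359.0, 118.9]
tool_rot: [-0.0, 0.736, 0.677, -0.0]
ft_force: [-2.9, 2.6, 8.5]
grip_width: 24.9
grip_force: 35.2
```

Contact came at exactly the seated height, so I'll ease off, release and retreat.

arm_command:
  slide:
    - [0,0,-0.002]
    - [0,0,-0.003]
  twist:
    - [0,0,0]
    - [0,0,0]

```text
time_s: 39.92
tcp_pos: [539.9, -358.8, 118.9]
tool_rot: [-0.0, 0.736, 0.677, 0.0]
ft_force: [-1.7, 1.6, 3.8]
grip_width: 24.9
grip_force: 34.7
```

arm_command:
  slide:
    - [0,0,0]
    - [0,0,0]
    - [0,0,0]
    - [0,0,0]
    - [0,0,0]
    - [0,0,0]
    - [0,0,0]
    - [0,0,0]
  twist:
    - [0,0,0]
    - [0,0,0]
    - [0,0,0]
    - [0,0,0]
    - [0,0,0]
    - [0,0,0]
    - [0,0,0]
    - [0,0,0]
  jaw: 1

```text
time_s: 40.92
tcp_pos: [539.7, -358.6, 118.4]
tool_rot: [-0.001, 0.736, 0.677, 0.0]
ft_force: [0.1, -0.1, -0.5]
grip_width: 85.1
grip_force: 0.0
```

arm_command:
  slide:
    - [0,0,-0.02]
    - [0,0,-0.06]
    - [0,0,-0.12]
    - [0,0,-0.2]
    - [0,0,-0.27]
    - [0.1,0,-0.32]
    - [0.2,0,-0.34]
    - [0.3,0,-0.34]
    - [0.4,0,-0.34]
    - [0.4,0,-0.34]
    - [0.4,0,-0.34]
  twist:
    - [0,0,0]
    - [0,0,0]
    - [0,0,0]
    - [0,0,0]
    - [0,0,0]
    - [0,0,0]
    - [0,0,0]
    - [0,0,0]
    - [0,0,0]
    - [0,0,0]
    - [0,0,0]

```text
time_s: 42.3
tcp_pos: [556.7, -159.9, 290.1]
tool_rot: [0.0, 0.736, 0.677, 0.0]
ft_force: [0.3, -0.1, -0.2]
grip_width: 85.4
grip_force: 0.0
```

```bash
python3 - <<'E'
from h import *
to()
t=manip.read_camera("top"); s=manip.read_camera("scene")
a=cv2.resize(s[120:420,90:450],(480,400)); b=cv2.resize(t[240:320,460:524],(320,400),interpolation=2)
cv2.imwrite("pics/end.png",cv2.convertScaleAbs(cv2.hconcat([a,b])[:,:,::-1],alpha=1.1))
E
```

```text
tcp [ 556.66  -159.855  290.086] z [ 0.001 -0.    -1.   ] y [ 0.997 -0.082  0.001] w 85.4 gf 0.0 t 42.30 F [ 0.295 -0.089 -0.158] q [-0.455  0.035  1.753  0.     1.352 -0.372]
```

View pics/end.png

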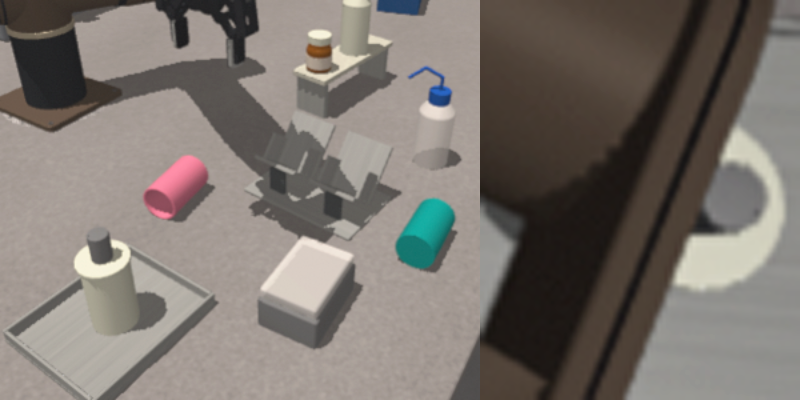

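The final view shows the lid flat on the jar in the tray (crop 104,260), the bottle upright on the ledge (355,30), and the bystanders where they were.

```bash
python3 -c "
from plant import manip
print(manip.close_job())"
```

```text
the job is handed in; nothing more can be done
None
```

I handed the job in at about 42 s of robot time: the bottle stands upright on the ledge, the white jar stands in the tray with its lid seated flat, and the bystanders look untouched in the last picture; no verdict was returned.

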